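# Plug the blow-off nozzle into the saw's air block

### The arm

A 6-joint arm with a two-finger parallel gripper is mounted at the origin on a cart in front of the work surface, level with it; the furniture and walls round the work are solid. World frame = base frame: x ahead of the robot, y to its left, z up, the work surface at z = 0. Lengths are in m, angles in rad, forces in N, time in s.
With the tool pointing down it reaches from about 0.35 to 0.975 m from the base axis. Payload 4.9 kg.
Tool frame: the origin (TCP) lies at the very end of the fingers, on their centre line; the grasp point (between the pads) lies 19 mm behind it; z points along the fingers, y is the line along which they close (so a half turn about z gives the same grasp; the last joint's range is limited). The gripper opens to 85 mm and grips with 20 to 120 N. Pads are 22 mm wide; open, the fingers measure 114 mm over their backs; the gripper's body (76 mm by 85 mm) begins 54 mm behind the grasp point. The pads swing forward as they close: fully open they stand 13 mm farther back than shut.
Start: joints at [-1.329, 0.053, 1.613, -0, 1.476, -0.119], TCP at [0.221, -0.585, 0.201] pointing down, gripper open.
Joint ranges: [-3.01, 3.01], [-1.01, 2.22], [0.06, 2.58], [-1.02, 4.17], [0.09, 2.62], [-3.14, 3.14]. Speed limits (rad/s): [2.57, 2.57, 3.14, 3.14, 3.14, 3.14].

### API

Orientations are given as a unit quaternion [w, x, y, z].
In Python, from plant import * gives the robot as it stands.
- The arm moves only by the tool jog_arm, never from a script. Its argument "moves" is a list that holds one entry, the list of rows, each a list of 7 numbers: the finger opening in cm, from 0 to 8.54, then the shift along the tool's x, y, z in cm, then the turn, a rotation vector about the tool's x, y, z in rad. A call has 1 to 20 rows; each row shifts and turns the commanded pose from where the row before left it, along the tool's axes as they then stand; what a row does not reach is not made up. A row lasts 1/12 s, in which the tool goes at most 41.7 mm and 7.16 degrees, less where a joint would pass 70% of its speed; a pose out of reach is approached as far as the arm can. A call is refused whole if a number of a shift passes 4.17 or a number of a turn 0.125, either way. A call with a gripper value outside its range is refused whole. The fingers move at their own pace and stop on an object; the grip force is fixed at half the most. Time passes only in rows, so rows that do not move let the fingers close. It gives the time, the measured TCP pose, the force, the opening and the grip force at its end, in the units of the state.
- state(): the state, without advancing time (a new reading comes with each control period).
- grab_frame(name): name is "scene" or "top" or "wrist"; returns a dict with "color" (480x640x3 uint8, blue, green, red), "depth" (480x640 float32, m along the optical axis (not along the pixel's ray), 0 where there is no reading), "fx", "fy", "cx", "cy" (pixels), "R" (3x3) and "t" (3): a world point X has camera coordinates R X + t. Camera axes: x right, y down, z forward; pixel columns grow to the right and rows downward; lengths in m; the calibration is good to about 2 mm. A picture is of the moment at which its call begins.
- job_done(): hands the job in; it is judged then, once.
Trained networks look in a picture, given as the dict that the camera call returned (one of the last four; its "shot" number tells which), for a name from the list of things; names that differ only in an ending like _2 or _b are one class to them, and where a whole thing is asked for, a point or a joint stands for the part that bears it (a point fixed in the world has none). Each returns a list of dicts, best first, with "p" (0 to 1); they miss things now and then, are a little off and sometimes report something else, mostly with a low value. They report only what shows in the picture. A call takes as long as a camera call. They do not tell look-alikes from the thing itself.
- recognise(name, picture): "rect" ([centre column, centre row, width, height] in pixels, round what is visible of it).
- regions_of(name, picture): "pixels" (480x640 bool, what is visible of it) and "rect" ([centre column, centre row, width, height] in pixels, round what is visible of it).
The state is a dict: "time": time; "joint_pos": joint angles; "joint_vel": joint speeds; "joint_efforts": joint torques, N m; "tool_pos": TCP position; "tool_rot": TCP orientation; "contact_force": force on the tool from outside, world axes, zero at the start; "ft_torque": the same for the moment, N m; "gripper_width": opening from 0.0 (shut) to 1.0 (fully open); "grasp_force": force on a finger pad.
Only numpy, scipy, OpenCV 4.12 (cv2) and the standard library are available. Lean on these libraries where they do the work, as an engineer would, in place of code of your own. Each camera call takes 0.05 s, during which the arm holds its last target. There are 200 camera calls.

### The job

Take the blue blow-off nozzle off the two studs of its plywood stand: raise it until the stud heads stand in the wide ends of the keyholes, then draw it clear. Push its round stem straight down into the blue-collared push-fit port of the grey air block, past the stiff seal, until it is fully home on the stop; feel for the stop and do not ram it. Let go and leave it standing there, and leave the tape measure, the tin and the sanding block undisturbed.

Things in the scene. Friction and masses are not known exactly. Their poses are not given: they have to be found in the camera images.
- stand: fixed plywood stand. Origin: on the table top, straight below the hung stem's axis; z up, x from its front to the upright board; the nozzle comes off towards its -x. Foot 100 x 130 x 12 mm (x = -45 to 55 mm); board 124 mm wide, 15 mm thick, front face at x = 16 mm, top edge 186 mm high. Place and yaw vary
- studs (a point): point midway between the stand's two brass studs, on the board's face, 173 mm above the table. The studs stick out of the board towards the stand's -x, at the stand's y = -30 and +30 mm: neck 8 mm in diameter; head 16 mm in diameter, 4 mm thick, its front 11 mm off the board
- wand: loose blow-off nozzle, 0.18 to 0.35 kg. Origin: centre of the stem's foot; z up the stem. Hung at the start with the stand's axes, foot 30 mm over the table. Aluminium stem 16 mm in diameter, z = 0 to 95 mm, foot tapered to 11 mm over the lowest 5 mm; blue head 24 x 28 mm, z = 90 to 162 mm; brass nozzle to x = -40 mm at z = 135 mm
- wand_tip (a point): centre of the stem's foot (the wand's origin)
- wand_grip (a point): centre of the wand's black grip, 186 mm above the stem's foot: 22 mm (x) by 24 mm (y), z = 161 to 205 mm above the foot; to be pinched from above across its y faces
- wand_keys (a point): point midway between the centres of the two keyholes' wide ends, in the back of the wand's dark steel hanger plate (x = 16 mm, 118 mm above the foot). Plate 4 mm thick, 104 mm wide, 98 to 157 mm above the foot; keyholes at y = -30 and +30 mm: wide lower end 24 mm, narrow upper end 11 mm. At the start the necks sit in the narrow ends: raise 25 mm, then draw out at least 12 mm towards -x
- air_block: fixed grey air block, 60 x 60 mm, on a 100 x 100 x 10 mm steel foot. Origin: under its centre, on the table top; z up. Upright port on its centre line; stubby brass plugs to y = -40 and +40 mm. Place and yaw vary
- air_mouth (a point): centre of the port's mouth, on top of the blue collar, 95 mm above the table. Collar 33 mm across, 24 mm inside, 3 mm high; below it a vertical bore 17.5 mm in diameter. 22 to 40 mm below this point (unseen, differs each time) the foot meets the seal, which gives way at about 9 N and bottoms on a hard stop 12 mm deeper. The seal stays where it is pushed
- seal (a joint): travel of the seal in the port, in m: 0 untouched, 0.012 bottomed; it is only moved by the stem
- tape_measure: loose yellow and black tape measure, 33 x 88 x 66 mm, a bystander; origin under its middle
- wax_tin: loose black round tin, 78 mm across, 36 mm high, a bystander; origin under its middle
- sanding_block: loose brown sanding block, 64 x 108 x 34 mm, a bystander; origin under its middle
Not all that is in view belongs to the job. There is more than one size of the air_block; the job needs the larger.

How it is judged:
On the way, in this order (a step that is already met when the one before it is completed fails the run):
1. the nozzle is off its studs and clear of the stand (horizontal distance between wand and stand above 0.05 m), for 0.1 s.
2. the stem's foot is in the port (horizontal distance between wand_tip and air_mouth below 0.004 m and z of wand_tip in the frame of air_mouth below -0.007 m), for 0.1 s.
At the end, for the whole second after the job is handed in: the stem stands upright (within 0.1 rad) and at rest in the port, its foot at least 32.5 mm below the mouth and within 4 mm of its centre line, and has pushed the seal to within 1.5 mm of the stop (value of joint seal above 0.0105 m and z of wand_tip in the frame of air_mouth below -0.0325 m and horizontal distance between wand_tip and air_mouth below 0.004 m and angle between wand's own z axis and vertical below 0.1 rad and linear speed of wand below 0.02 m/s); the robot touches nothing.
It fails at once if the stem is rammed or wedged into the air block with more than 40 N (contact force between wand and air_block above 40 N).
It fails at once if a bystander is moved more than 20 mm (distance of any of tape_measure, wax_tin, sanding_block from where it was at the start of the episode above 0.02 m).
It fails at once if a bystander is tipped over (angle between any of tape_measure, wax_tin, sanding_block's own z axis and vertical above 0.4 rad).
It also fails if it takes over 53 s, if anything falls off the work surface, if the arm or the gripper's body presses on something with over 40 N, if the wrist force passes 120 N, or if a joint passes its speed limit or range.

## Working session

There is one attempt and no reset: what is moved stays moved. The work goes in short steps, Python scripts to look and compute and a tool call to move; the robot and the scene stay as the last step left them, time stands still between calls to the robot, and variables do not carry over. Pictures are saved under pics/ and viewed, at most 10 in all, crops included, and the job is handed in when it is done.

Besides the shell and the picture viewer there is one more tool, called after "Request:" as name([rows], argument=value, ...), one row to a line, values as JSON. jog_arm: Moves the arm, as the interface text tells. Its arguments: {"type":"object","properties":{"moves":{"type":"array"}},"required":["moves"]}

```bash
mkdir -p pics; ls; python3 - <<'E'
from plant import *
import cv2,numpy as np,pickle
s=state();print(s['time'],s['tool_pos'],s['tool_rot'],s['gripper_width'])
P={}
for n in ("scene","top"):
    f=grab_frame(n);P[n]=f
    cv2.imwrite(f"pics/{n}0.png",f['color'])
    print(n,f['fx'],f['cx'],f['cy'],np.round(f['R'],3).tolist(),np.round(f['t'],3).tolist())
    for o in ("wand","air_block","stand","studs","tape_measure","wax_tin","sanding_block"):
        print(o,[(np.round(r['rect']).tolist(),round(r['p'],2)) for r in recognise(o,f)[:3]])
pickle.dump(P,open('p0.pkl','wb'))
E
```

```text
pics
0.0 [ 0.22047152 -0.58408487  0.19965883] [-1.03263964e-03  9.83772619e-01  1.79416739e-01 -4.86194703e-05] 1.0030766883547784
scene 563.5414801845812 312.7162584453246 243.49312838050565 [[-0.781, -0.625, -0.009], [-0.47, 0.597, -0.65], [0.412, -0.504, -0.76]] [0.433, 0.351, 1.223]
wand [([269.0, 282.0, 37.0, 64.0], 0.82)]
air_block [([429.0, 207.0, 31.0, 36.0], 0.64), ([342.0, 260.0, 46.0, 50.0], 0.61)]
stand [([273.0, 298.0, 61.0, 93.0], 0.88)]
studs [([271.0, 298.0, 61.0, 92.0], 0.69), ([343.0, 259.0, 46.0, 51.0], 0.54)]
tape_measure [([350.0, 308.0, 28.0, 35.0], 0.86)]
wax_tin [([265.0, 255.0, 34.0, 25.0], 0.89)]
sanding_block [([238.0, 406.0, 55.0, 60.0], 0.72)]
top 451.2318704644431 319.8309932252849 240.17578696773782 [[0.027, -1.0, -0.004], [-0.991, -0.026, -0.13], [0.129, 0.007, -0.992]] [0.003, 0.555, 1.185]
wand [([262.0, 236.0, 44.0, 31.0], 0.68)]
air_block [([468.0, 289.0, 39.0, 36.0], 0.95), ([353.0, 258.0, 43.0, 42.0], 0.71)]
stand [([266.0, 238.0, 62.0, 48.0], 0.82)]
studs [([265.0, 239.0, 63.0, 46.0], 0.8)]
tape_measure [([322.0, 292.0, 28.0, 9.0], 0.61), ([264.0, 234.0, 42.0, 30.0], 0.57)]
wax_tin [([317.0, 194.0, 26.0, 33.0], 0.91)]
sanding_block []
```

View pics/scene0.png

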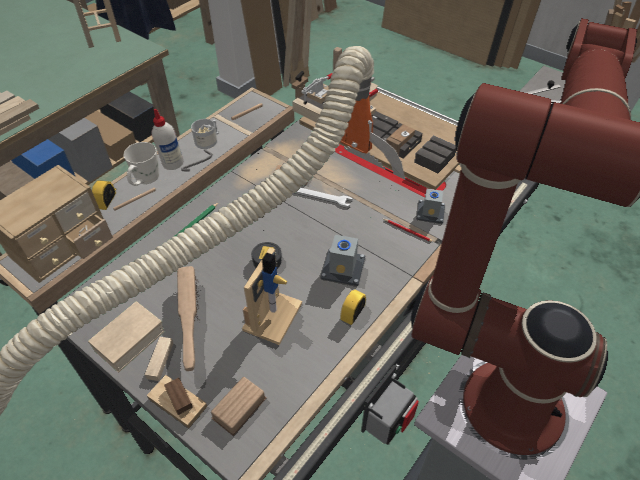

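View pics/top0.png

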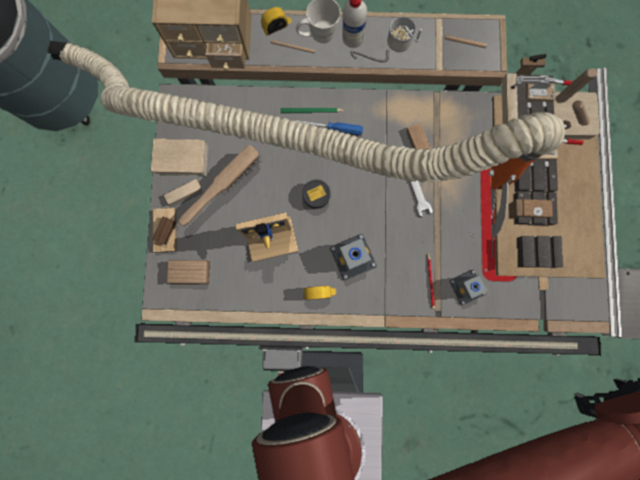

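The scene view shows the wand on its stand at about (269,282). There are two air blocks: the larger at (343,260) and a smaller look-alike at (430,207). The tape measure is at (353,308), the tin at (266,255) and the sanding block at (238,405). In the top view the larger block is at (353,257), the smaller at (468,288) and the wand at (264,236). Possible mix-ups are the small block, and the yellow tape on the shelf at scene (103,195). I choose the block at top (353,257).

```bash
cat > h.py <<'E'
import numpy as np,cv2
from scipy.spatial.transform import Rotation as Ro
def cloud(f):
    v,u=np.mgrid[0:480,0:640];d=f['depth'].astype(float)
    c=np.stack([(u-f['cx'])/f['fx']*d,(v-f['cy'])/f['fy']*d,d],-1)
    w=(c-np.asarray(f['t']))@np.asarray(f['R'])
    w[d==0]=np.nan;return w
def proj(f,X):
    c=np.asarray(f['R'])@np.asarray(X)+f['t'];return np.array([f['fx']*c[0]/c[2]+f['cx'],f['fy']*c[1]/c[2]+f['cy']])
def ray(f,u,v):
    R=np.asarray(f['R']);o=-R.T@f['t'];d=R.T@np.array([(u-f['cx'])/f['fx'],(v-f['cy'])/f['fy'],1]);return o,d/np.linalg.norm(d)
def onz(f,u,v,z):
    o,d=ray(f,u,v);return o+d*(z-o[2])/d[2]
def tri(obs):
    A=np.zeros((3,3));b=np.zeros(3)
    for f,u,v in obs:
        o,d=ray(f,u,v);M=np.eye(3)-np.outer(d,d);A+=M;b+=M@o
    return np.linalg.solve(A,b)
def blue(f,win):
    u0,v0,u1,v1=win;h=cv2.cvtColor(f['color'],cv2.COLOR_BGR2HSV)
    m=np.zeros((480,640),bool);m[v0:v1,u0:u1]=cv2.inRange(h,(100,130,60),(125,255,255))[v0:v1,u0:u1]>0;return m
def rect(pts): # min area rect of xy pts
    (c,s,a)=cv2.minAreaRect((pts*1000).astype(np.float32));return np.round(c,1),np.round(s,1),round(a,1)
E
python3 - <<'E'
from h import *;import pickle
P=pickle.load(open('p0.pkl','rb'))
W={k:cloud(f) for k,f in P.items()}
for n,win in (("scene",(320,230,368,290)),("top",(330,235,378,282))):
    f=P[n];m=blue(f,win);p=W[n][m];ys,xs=np.nonzero(m)
    print(n,'collar px',xs.mean(),ys.mean(),m.sum(),np.nanmedian(p,0),onz(f,xs.mean(),ys.mean(),.095))
W1=W['top']
for n in W:
    w=W[n].reshape(-1,3)
    # block: search by depth around
    c=W[n][258,353] if n=='top' else W[n][255,343]
    q=w[np.hypot(*(w[:,:2]-c[:2]).T)<.08]
    for a,b in ((.004,.016),(.08,.095)):
        s=q[(q[:,2]>a)&(q[:,2]<b)];print(n,'block',a,len(s),rect(s[:,:2]))
    c=W[n][237,264] if n=='top' else W[n][265,268]
    print('wand c',c)
    q=w[np.hypot(*(w[:,:2]-c[:2]).T)<.12]
    for a,b in ((.006,.018),(.178,.195),(.2,.25)):
        s=q[(q[:,2]>a)&(q[:,2]<b)];print(n,'stand',a,len(s),rect(s[:,:2]) if len(s)>3 else '', s.mean(0).round(3),s[:,2].max() if len(s) else 0)
# hose heights
q=W1.reshape(-1,3);s=q[(q[:,2]>.12)&(q[:,0]>.2)&(q[:,0]<.8)&(np.abs(q[:,1])<.5)]
for y in np.arange(-.4,.41,.1):
    t=s[(abs(s[:,1]-y)<.02)&(s[:,2]>.2)];print(round(y,1),len(t),t.min(0).round(3) if len(t) else '',t.max(0).round(3) if len(t) else '')
for k,(u,v) in dict(tape=(320,292),tin=(317,194),sand=(188,272)).items(): print(k,W1[v,u].round(3))
cv2.imwrite('pics/crop.png',np.hstack([cv2.resize(P['scene']['color'][225:325,230:380],None,fx=2.6,fy=2.6),cv2.resize(P['top']['color'][185:285,230:380],None,fx=2.6,fy=2.6)]))
E
```

```text
scene collar px 343.7826086956522 244.7173913043478 46 [ 0.51447823 -0.07530986  0.09453691] [ 0.51441449 -0.07457041  0.095     ]
top collar px 355.0816326530612 253.14285714285714 49 [ 0.51634004 -0.07380321  0.09551049] [ 0.51555756 -0.07389561  0.095     ]
scene block 0.004 619 (array([503.7, -56.4]), array([143.3, 144.9]), 55.3)
scene block 0.08 468 (array([515.8, -75.8]), array([60.3, 66. ]), 24.7)
wand c [0.54746054 0.15846603 0.21898846]
scene stand 0.006 1275 (array([511.8, 166.5]), array([216.3, 163.4]), 89.4) [0.541 0.156 0.012] 0.017992144281574484
scene stand 0.178 386 (array([563.3, 154.6]), array([ 44.2, 124.5]), 15.0) [0.566 0.169 0.185] 0.1948981037766927
scene stand 0.2 201 (array([553.1, 152. ]), array([22.3, 25.1]), 15.2) [0.55  0.155 0.224] 0.23923361338830884
top block 0.004 715 (array([499. , -68.4]), array([141.6, 150.5]), 26.0)
top block 0.08 427 (array([514.6, -73.3]), array([60.1, 60.2]), 24.8)
wand c [0.54024499 0.15080794 0.1759138 ]
top stand 0.006 1004 (array([536.2, 138.4]), array([215.5, 211.1]), 26.3) [0.54  0.146 0.012] 0.01792229442819889
top stand 0.178 436 (array([562.8, 156.1]), array([ 44.4, 124.1]), 14.8) [0.572 0.158 0.186] 0.1942001388255171
top stand 0.2 127 (array([553., 153.]), array([22.4, 23.9]), 14.3) [0.551 0.151 0.23 ] 0.23816364496073777
-0.4 1572 [ 0.2   -0.42   0.313] [ 0.791 -0.38   0.586]
-0.3 1082 [ 0.2   -0.32   0.222] [ 0.761 -0.28   0.587]
-0.2 336 [ 0.69 -0.22  0.2 ] [ 0.76  -0.184  0.23 ]
-0.1 0  
-0.0 2720 [ 0.2   -0.02   0.209] [0.255 0.02  0.722]
0.1 470 [0.2   0.08  0.222] [0.24  0.12  0.698]
0.2 0  
0.3 0  
0.4 0  
tape [0.415 0.013 0.06 ]
tin [0.681 0.029 0.039]
sand [0.459 0.37  0.033]
```

View pics/crop.png

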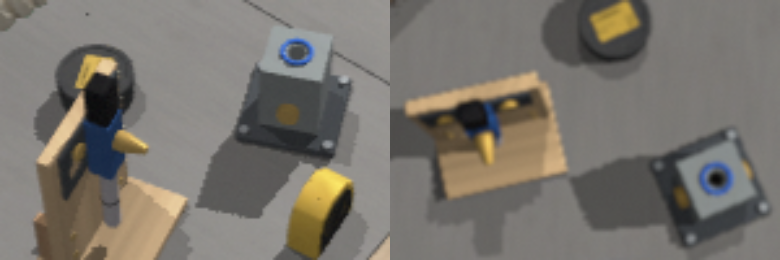

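The depth data match the text. The port mouth is at (0.515,-0.074,0.095) and the grip centre at (0.553,0.1525) with its top at 0.238. Stand yaw is about 15°, and the chosen block is 60 mm across. Now moving to hover over the grip.

Request:
jog_arm([
  [[8.54,0,0,-3,0,0,0.099],[8.54,0,0,-4,0,0,0],[8.54,0,0,-4,0,0,0],[8.54,2.6,-3.2,0,0,0,0],[8.54,2.6,-3.2,0,0,0,0],[8.54,2.6,-3.2,0,0,0,0],[8.54,2.6,-3.2,0,0,0,0],[8.54,2.6,-3.2,0,0,0,0],[8.54,2.6,-3.2,0,0,0,0],[8.54,2.6,-3.2,0,0,0,0],[8.54,2.6,-3.2,0,0,0,0],[8.54,2.6,-3.2,0,0,0,0],[8.54,2.6,-3.2,0,0,0,0],[8.54,2.6,-3.2,0,0,0,0],[8.54,2.6,-3.2,0,0,0,0],[8.54,2.6,-3.2,0,0,0,0],[8.54,0,0,0,0,0,0],[8.54,0,0,0,0,0,0]],
])

```text
time: 2.3
tool_pos: [0.4399, -0.0934, 0.311]
tool_rot: [0.0, 0.991, 0.133, 0.0]
contact_force: [0.5, -0.7, 0.3]
gripper_width: 0.998
grasp_force: 0.0
```

```bash
python3 - <<'E'
from plant import *
from h import *;import pickle
f=grab_frame('wrist');pickle.dump(f,open('w1.pkl','wb'));cv2.imwrite('pics/w1.png',f['color'])
R=np.asarray(f['R']);print('cam',-R.T@f['t'],R[2])
print(proj(f,[.515,-.074,.095]),proj(f,[.553,.1525,.238]))
w=cloud(f);m=blue(f,(0,0,640,480));p=w[m];k=(np.hypot(p[:,0]-.515,p[:,1]+.074)<.03);print(m.sum(),k.sum(),np.nanmedian(p[k],0),(p[k].max(0)+p[k].min(0))/2)
E
```

```text
cam [ 0.52073932 -0.07236241  0.48439302] [-0.30876516 -0.08557411 -0.94728092]
[318.9690419  114.45467166] [-77.86404965 -74.1336405 ]
649 437 [ 0.51819733 -0.07578149  0.09532121] [ 0.51770348 -0.07594744  0.09428477]
```

View pics/w1.png

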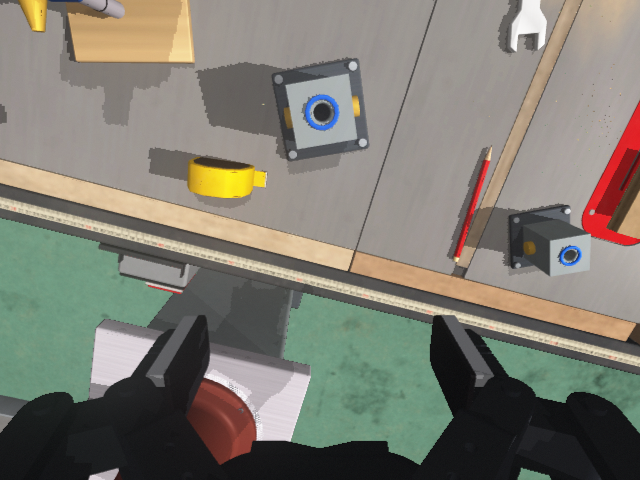

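The wrist view shows the large block's collar at (322,112), the small block at (570,255) and the tape at (222,178). Next I go most of the way to the grip.

Request:
jog_arm([
  [[8.54,2.0,-3.45,0,0,0,0],[8.54,2.0,-3.45,0,0,0,0],[8.54,2.0,-3.45,0,0,0,0],[8.54,2.0,-3.45,0,0,0,0],[8.54,2.0,-3.45,0,0,0,0],[8.54,2.0,-3.45,0,0,0,0],[8.54,0,0,0,0,0,0],[8.54,0,0,0,0,0,0]],
])

```text
time: 3.02
tool_pos: [0.5021, 0.1354, 0.3105]
tool_rot: [0.0, 0.991, 0.131, -0.001]
contact_force: [-0.3, -0.9, -0.4]
gripper_width: 0.999
grasp_force: 0.0
```

```bash
python3 - <<'E'
from plant import *
from h import *;import pickle
s=state();print(s['tool_pos'],2*np.arctan2(s['tool_rot'][2],s['tool_rot'][1]))
f=grab_frame('wrist');pickle.dump(f,open('w2.pkl','wb'));cv2.imwrite('pics/w2.png',f['color'])
print(proj(f,[.553,.1525,.236]))
w=cloud(f).reshape(-1,3);w=w[np.hypot(w[:,0]-.553,w[:,1]-.1525)<.1]
for a,b in ((.17,.19),(.205,.233),(.232,.242)):
    s=w[(w[:,2]>a)&(w[:,2]<b)];print(a,len(s),rect(s[:,:2]) if len(s)>5 else '',s.mean(0))
E
```

```text
[0.50213062 0.13540453 0.31047963] 0.26236705414565814
[312.02181798 158.02144302]
0.17 5047 (array([553.9, 150. ]), array([ 68. , 124.1]), 14.7) [0.57525806 0.15581947 0.18529014]
0.205 271 (array([556.4, 150.5]), array([22.8, 23.7]), 14.5) [0.56148444 0.151994   0.22595637]
0.232 1192 (array([556.2, 150.5]), array([21.3, 23.5]), 14.9) [0.55656813 0.15068442 0.23460109]
```

View pics/w2.png

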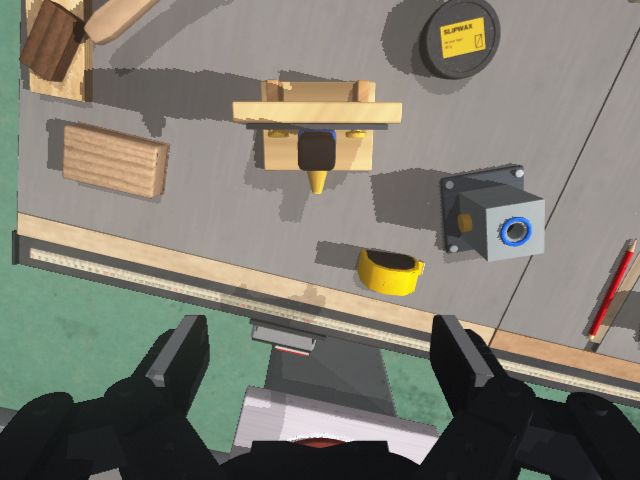

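The wrist view shows the grip's top at (317,150), directly ahead of the fingers. The wrist measurement of (0.556,0.1505,0.235) agrees within 3 mm. Both cameras give the same grip-to-mouth offset of (-0.038,-0.2265). Now lowering and closing.

Request:
jog_arm([
  [[8.54,2.77,-0.1,0,0,0,0],[8.54,2.77,-0.1,0,0,0,0],[8.54,0,0,0,0,0,0],[8.54,0,0,2.5,0,0,0],[8.54,0,0,2.5,0,0,0],[8.54,0,0,2.5,0,0,0],[8.54,0,0,2,0,0,0],[8.54,0,0,1.6,0,0,0],[8.54,0,0,0,0,0,0],[8.54,0,0,0,0,0,0]],
])

```text
time: 3.9
tool_pos: [0.5542, 0.1498, 0.1994]
tool_rot: [0.0, 0.992, 0.129, -0.001]
contact_force: [-0.7, 0.0, 0.4]
gripper_width: 0.998
grasp_force: 0.0
```

Request:
jog_arm([
  [[2,0,0,0,0,0,0],[1.5,0,0,0,0,0,0],[1.5,0,0,0,0,0,0],[1.5,0,0,0,0,0,0],[1.5,0,0,0,0,0,0],[1.5,0,0,0,0,0,0],[1.5,0,0,0,0,0,0],[1.5,0,0,0,0,0,0],[1.5,0,0,0,0,0,0],[1.5,0,0,0,0,0,0]],
])

```text
time: 4.73
tool_pos: [0.5552, 0.1519, 0.2009]
tool_rot: [0.0, 0.991, 0.131, 0.001]
contact_force: [-1.9, -1.2, 5.7]
gripper_width: 0.248
grasp_force: 58.9
```

Request:
jog_arm([
  [[1.5,0,0,-0.5,0,0,0],[1.5,0,0,-0.5,0,0,0],[1.5,0,0,-0.5,0,0,0],[1.5,0,0,-0.5,0,0,0],[1.5,0,0,-0.5,0,0,0],[1.5,0,0,0,0,0,0],[1.5,0,0,0,0,0,0]],
])

```text
time: 5.32
tool_pos: [0.555, 0.1519, 0.2254]
tool_rot: [-0.0, 0.991, 0.131, 0.0]
contact_force: [0.7, 0.3, -4.2]
gripper_width: 0.248
grasp_force: 58.9
```

```bash
python3 - <<'E'
from plant import *
from h import *;import pickle
s=state();print(s['tool_pos'],s['tool_rot'],s['contact_force'],s['ft_torque'])
for n in('scene','top'):
    f=grab_frame(n);w=cloud(f).reshape(-1,3)
    w=w[np.hypot(w[:,0]-.553,w[:,1]-.1525)<.1]
    f['color'];
    if n=='scene': cv2.imwrite('pics/s2.png',cv2.resize(f['color'][200:350,200:360],None,fx=4,fy=4))
E
```

```text
[0.55500873 0.15188549 0.22535776] [-3.37607727e-06  9.91444359e-01  1.30529407e-01  3.95402581e-04] [ 0.68599829  0.27920514 -4.16485263] [-0.03134041  0.01555972 -0.00292577]
```

View pics/s2.png

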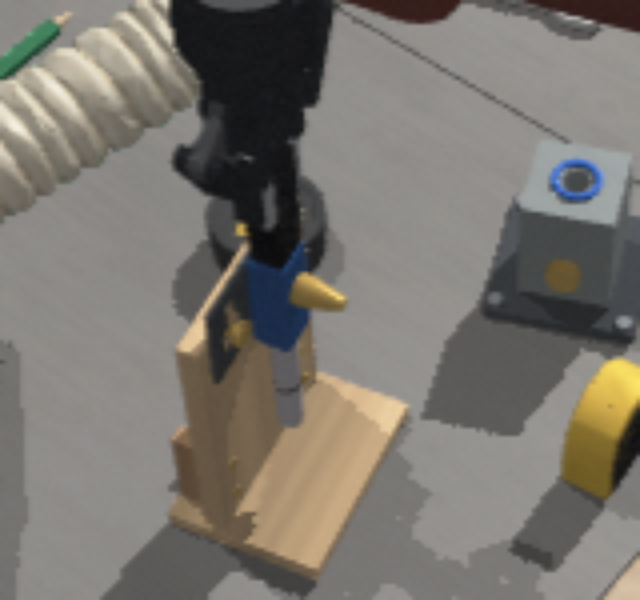

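The crop shows the wand raised, with the stud at (238,333) in the low, wide part of the plate. Drawing it out.

Request:
jog_arm([
  [[1.5,-0.4,0,0,0,0,0],[1.5,-0.4,0,0,0,0,0],[1.5,-0.4,0,0,0,0,0],[1.5,-0.4,0,0,0,0,0],[1.5,-0.4,0,0,0,0,0],[1.5,-0.5,0,0,0,0,0],[1.5,-0.5,0,0,0,0,0],[1.5,-0.5,0,0,0,0,0],[1.5,-0.5,0,0,0,0,0],[1.5,0,0,0,0,0,0]],
])

```text
time: 6.25
tool_pos: [0.5153, 0.1413, 0.225]
tool_rot: [0.0, 0.991, 0.131, -0.0]
contact_force: [-0.4, 0.2, -3.6]
gripper_width: 0.247
grasp_force: 58.9
```

Request:
jog_arm([
  [[1.5,0,0,-2,0,0,0],[1.5,0,0,-2,0,0,0],[1.5,0,0,-2,0,0,0],[1.5,0,0,-2,0,0,0],[1.5,-0.78,2.98,0,0,0,0],[1.5,-0.78,2.98,0,0,0,0],[1.5,-0.78,2.98,0,0,0,0],[1.5,-0.78,2.98,0,0,0,0],[1.5,-0.78,2.98,0,0,0,0],[1.5,-0.78,2.98,0,0,0,0],[1.5,-0.78,2.98,0,0,0,0],[1.5,0,0,0,0,0,0],[1.5,0,0,0,0,0,0],[1.5,0,0,0,0,0,0]],
])

```text
time: 7.42
tool_pos: [0.5174, -0.0739, 0.3049]
tool_rot: [-0.0, 0.991, 0.13, 0.0]
contact_force: [0.5, 0.8, -2.7]
gripper_width: 0.248
grasp_force: 59.5
```

```bash
python3 - <<'E'
from plant import *
from h import *;import pickle
s=state();print(s['tool_pos'],s['tool_rot'],s['contact_force'])
Q={n:grab_frame(n) for n in('scene','top','wrist')};pickle.dump(Q,open('p3.pkl','wb'))
m=(.5165,-.0745)
for n,f in Q.items():
    w=cloud(f).reshape(-1,3);w=w[np.hypot(w[:,0]-m[0],w[:,1]-m[1])<.12]
    for a,b in ((.11,.145),(.15,.225),(.23,.265),(.27,.31)):
        t=w[(w[:,2]>a)&(w[:,2]<b)];print(n,a,len(t),(rect(t[:,:2]),t.mean(0).round(4),t[:,2].min().round(4)) if len(t)>5 else '')
a=Q['scene']['color'][170:290,280:400];b=Q['wrist']['color'][0:300,180:480]
cv2.imwrite('pics/s3.png',np.hstack([cv2.resize(a,(400,400)),cv2.resize(b,(400,400))]))
E
```

```text
[ 0.5173847  -0.0739498   0.30486873] [-2.88337612e-04  9.91467642e-01  1.30352718e-01  2.53477337e-05] [ 0.52577364  0.75764876 -2.73894669]
scene 0.11 13 ((array([513.9, -70. ]), array([12.2,  6.1]), 33.5), array([ 0.5152, -0.0703,  0.1397]), np.float64(0.1349))
scene 0.15 132 ((array([511.6, -74. ]), array([26.3, 12.9]), 54.4), array([ 0.5141, -0.0695,  0.1842]), np.float64(0.1512))
scene 0.23 220 ((array([510.9, -58.9]), array([77.7, 31.3]), 63.0), array([ 0.5144, -0.0541,  0.2473]), np.float64(0.23))
scene 0.27 309 ((array([513.1, -62. ]), array([75.2, 42.1]), 57.6), array([ 0.5101, -0.0627,  0.2859]), np.float64(0.27))
top 0.11 2 
top 0.15 3 
top 0.23 14 ((array([508.7, -60.1]), array([18.5,  4.1]), 32.6), array([ 0.5067, -0.0608,  0.2481]), np.float64(0.2312))
top 0.27 89 ((array([496.5, -75.6]), array([38. , 16.8]), 33.1), array([ 0.4934, -0.0753,  0.2764]), np.float64(0.2701))
wrist 0.11 28 ((array([524.5, -73.5]), array([ 6.3, 15.3]), 4.5), array([ 0.5256, -0.0729,  0.1423]), np.float64(0.1382))
wrist 0.15 265 ((array([523.7, -72.5]), array([ 7.6, 16.1]), 16.9), array([ 0.5256, -0.0723,  0.1753]), np.float64(0.15))
wrist 0.23 2236 ((array([532.7, -70.5]), array([  4.9, 104.2]), 15.0), array([ 0.5341, -0.0707,  0.2463]), np.float64(0.231))
wrist 0.27 4619 ((array([524.4, -72.8]), array([ 21.6, 104.4]), 14.9), array([ 0.5323, -0.0703,  0.2879]), np.float64(0.27))
```

View pics/s3.png

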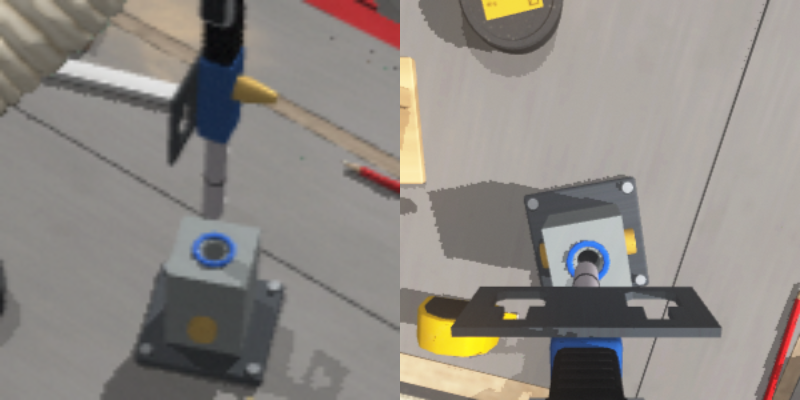

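The left half (scene) shows the stem above the collar at (213,248), hanging slightly toward it. The right half (wrist) shows the stem foot over the collar at (588,262). Next I fit the stem axis and the collar ring in the same cameras.

```bash
cat >> h.py <<'E'
from scipy.optimize import least_squares
def circ(p,r,c0):
    g=lambda c:np.hypot(p[:,0]-c[0],p[:,1]-c[1])-r
    return least_squares(g,c0,loss='soft_l1',f_scale=.001).x
def ring(f,z=.095,c0=(.5165,-.0745)): # blue ring: pixels cast on the mouth plane
    m=blue(f,(0,0,640,480));ys,xs=np.nonzero(m)
    p=np.array([onz(f,u,v,z) for u,v in zip(xs,ys)]);r=np.hypot(p[:,0]-c0[0],p[:,1]-c0[1]);p=p[r<.028]
    w=cloud(f)[ys,xs][r<.028];p=p[abs(w[:,2]-z)<.006]
    return least_squares(lambda c:np.hypot(p[:,0]-c[0],p[:,1]-c[1])-.01425,c0,loss='soft_l1',f_scale=.002).x,len(p)
E
python3 - <<'E'
from h import *;import pickle
Q=pickle.load(open('p3.pkl','rb'));P=pickle.load(open('p0.pkl','rb'))
Q['scene0']=P['scene'];Q['top0']=P['top'];Q['w1']=pickle.load(open('w1.pkl','rb'))
for n,f in Q.items():
    print(n,'ring',*ring(f))
    if n in('scene','wrist'):
        w=cloud(f).reshape(-1,3);w=w[np.hypot(w[:,0]-.5165,w[:,1]+.0745)<.02]
        for a,b in((.142,.18),(.18,.22)):
            t=w[(w[:,2]>a)&(w[:,2]<b)];print(n,'stem',a,len(t),circ(t,.008,(.517,-.0745)))
E
```

```text
scene ring [ 0.51535778 -0.07523601] 45
scene stem 0.142 69 [ 0.51746425 -0.07498565]
scene stem 0.18 68 [ 0.51712073 -0.07447373]
top ring [ 0.51601659 -0.07395055] 26
wrist ring [ 0.51774613 -0.07587912] 286
wrist stem 0.142 197 [ 0.51927873 -0.07394119]
wrist stem 0.18 103 [ 0.51909853 -0.07399009]
scene0 ring [ 0.51517207 -0.07520163] 46
top0 ring [ 0.51564975 -0.07373687] 48
w1 ring [ 0.51765609 -0.07586743] 437
```

Request:
jog_arm([
  [[1.5,-0.2,0.07,0,0,0,0],[1.5,0,0,0.8,0,0,0],[1.5,0,0,0.8,0,0,0],[1.5,0,0,0.8,0,0,0],[1.5,0,0,0.7,0,0,0],[1.5,0,0,0,0,0,0],[1.5,0,0,0,0,0,0]],
])

```text
time: 8.15
tool_pos: [0.5152, -0.0752, 0.2727]
tool_rot: [-0.0, 0.991, 0.131, -0.001]
contact_force: [0.6, -0.1, -2.9]
gripper_width: 0.246
grasp_force: 59.5
```

```bash
python3 - <<'E'
from plant import *
from h import *
s=state();print(s['tool_pos'],s['tool_rot'],s['contact_force'])
for n in('scene','wrist'):
    f=grab_frame(n)
    print(n,'ring',*ring(f))
    w=cloud(f).reshape(-1,3);w=w[np.hypot(w[:,0]-.5165,w[:,1]+.0745)<.02]
    for a,b in((.11,.15),(.15,.19)):
        t=w[(w[:,2]>a)&(w[:,2]<b)];print(n,'stem',a,len(t),circ(t,.008,(.517,-.0745)))
E
```

```text
[ 0.51515289 -0.07518866  0.27271686] [-3.89253047e-04  9.91442928e-01  1.30537105e-01 -9.13075890e-04] [ 0.57653621 -0.07096539 -2.85515747]
scene ring [ 0.51534217 -0.07527853] 35
scene stem 0.11 73 [ 0.51524673 -0.07570426]
scene stem 0.15 63 [ 0.51511114 -0.07588274]
wrist ring [ 0.5177229  -0.07590425] 336
wrist stem 0.11 208 [ 0.51739512 -0.07607148]
wrist stem 0.15 95 [ 0.51717176 -0.0761395 ]
```

Both cameras put the stem within 0.4 mm of the ring. Entering slowly.

Request:
jog_arm([
  [[1.5,0.03,-0.02,0.3,0,0,0],[1.5,0,0,0.3,0,0,0],[1.5,0,0,0.3,0,0,0],[1.5,0,0,0.3,0,0,0],[1.5,0,0,0.3,0,0,0],[1.5,0,0,0.3,0,0,0],[1.5,0,0,0,0,0,0]],
])

```text
time: 8.83
tool_pos: [0.5155, -0.0749, 0.2548]
tool_rot: [-0.0, 0.991, 0.131, -0.001]
contact_force: [0.6, 0.3, -3.0]
gripper_width: 0.25
grasp_force: 59.5
```

Request:
jog_arm([
  [[1.5,0,0,0.25,0,0,0],[1.5,0,0,0.25,0,0,0],[1.5,0,0,0.25,0,0,0],[1.5,0,0,0.2,0,0,0],[1.5,0,0,0,0,0,0]],
])

```text
time: 9.25
tool_pos: [0.5156, -0.075, 0.2457]
tool_rot: [-0.0, 0.991, 0.131, -0.0]
contact_force: [-0.3, 0.6, -2.6]
gripper_width: 0.245
grasp_force: 59.5
```

Request:
jog_arm([
  [[1.5,0,0,0.15,0,0,0],[1.5,0,0,0.15,0,0,0],[1.5,0,0,0.15,0,0,0],[1.5,0,0,0.15,0,0,0],[1.5,0,0,0,0,0,0]],
])

```text
time: 9.67
tool_pos: [0.5163, -0.0752, 0.2413]
tool_rot: [0.0, 0.991, 0.131, 0.001]
contact_force: [-0.1, -0.1, 0.3]
gripper_width: 0.245
grasp_force: 60.0
```

Request:
jog_arm([
  [[1.5,0,0,0.15,0,0,0],[1.5,0,0,0.15,0,0,0],[1.5,0,0,0,0,0,0]],
])

```text
time: 9.92
tool_pos: [0.5169, -0.0753, 0.2395]
tool_rot: [0.001, 0.991, 0.131, 0.002]
contact_force: [0.2, -0.4, 4.6]
gripper_width: 0.25
grasp_force: 60.6
```

Request:
jog_arm([
  [[1.5,0,0,0.15,0,0,0],[1.5,0,0,0.15,0,0,0],[1.5,0,0,0.15,0,0,0],[1.5,0,0,0,0,0,0]],
])

```text
time: 10.25
tool_pos: [0.5168, -0.0753, 0.2349]
tool_rot: [0.001, 0.991, 0.131, 0.002]
contact_force: [0.0, 0.6, 4.1]
gripper_width: 0.245
grasp_force: 60.6
```

The seal gives at a steady force of about 7 N net. Continuing until it rises.

Request:
jog_arm([
  [[1.5,0,0,0.15,0,0,0],[1.5,0,0,0.15,0,0,0],[1.5,0,0,0.15,0,0,0],[1.5,0,0,0,0,0,0]],
])

```text
time: 10.58
tool_pos: [0.5169, -0.0753, 0.2304]
tool_rot: [0.001, 0.991, 0.131, 0.002]
contact_force: [-0.7, 0.9, 5.3]
gripper_width: 0.249
grasp_force: 60.6
```

Request:
jog_arm([
  [[1.5,0,0,0.1,0,0,0],[1.5,0,0,0.1,0,0,0],[1.5,0,0,0,0,0,0]],
])

```text
time: 10.83
tool_pos: [0.5173, -0.0754, 0.2292]
tool_rot: [0.001, 0.991, 0.131, 0.002]
contact_force: [-1.5, -0.4, 6.1]
gripper_width: 0.248
grasp_force: 60.9
```

Request:
jog_arm([
  [[1.5,0,0,0.1,0,0,0],[1.5,0,0,0.1,0,0,0],[1.5,0,0,0,0,0,0],[1.5,0,0,0,0,0,0]],
])

```text
time: 11.17
tool_pos: [0.5181, -0.0756, 0.2292]
tool_rot: [0.001, 0.991, 0.131, 0.004]
contact_force: [-1.9, 0.4, 11.4]
gripper_width: 0.245
grasp_force: 61.5
```

Request:
jog_arm([
  [[1.5,0,0,0.1,0,0,0],[1.5,0,0,0.05,0,0,0],[1.5,0,0,0,0,0,0],[1.5,0,0,0,0,0,0]],
])

```text
time: 11.5
tool_pos: [0.5188, -0.0757, 0.2291]
tool_rot: [0.002, 0.991, 0.131, 0.005]
contact_force: [-1.6, 0.0, 15.0]
gripper_width: 0.25
grasp_force: 62.0
```

```bash
python3 - <<'E'
from plant import *
from h import *
s=state();print(s['tool_pos'],s['contact_force'],s['ft_torque'])
for n in('scene','wrist'):
    f=grab_frame(n)
    w=cloud(f).reshape(-1,3);w=w[np.hypot(w[:,0]-.5165,w[:,1]+.0745)<.08]
    h=cv2.cvtColor(f['color'],cv2.COLOR_BGR2HSV)
    # hanger plate lower edge in the wrist frame
    if n=='wrist':
        W=cloud(f);q=W.reshape(-1,3);c,sn=.966,.259
        d=q-[.5165,-.0755,0];X=d[:,0]*c+d[:,1]*sn;Y=-d[:,0]*sn+d[:,1]*c
        k=(abs(Y)<52)&(X>.01)&(X<.02)&(abs(Y)>.018)&(abs(Y)<.05)&(q[:,2]>.13);print('plate z',np.percentile(q[k,2],[0,1,5,95,99,100]).round(4),k.sum())
    for a,b in((.1,.12),(.12,.14)):
        t=w[(w[:,2]>a)&(w[:,2]<b)&(np.hypot(w[:,0]-.5165,w[:,1]+.0745)<.012)];print(n,'stem',a,len(t),circ(t,.008,(.517,-.0745)) if len(t)>5 else '')
E
```

```text
[ 0.51882375 -0.0757045   0.22905467] [-1.57015281  0.02337953 15.03667228] [0.19988919 0.16626671 0.00224678]
scene stem 0.1 34 [ 0.516795  -0.0767694]
scene stem 0.12 34 [ 0.51696133 -0.07626408]
plate z [0.1554 0.1612 0.1821 0.3423 0.3466 0.3489] 21389
wrist stem 0.1 101 [ 0.51823078 -0.07605694]
wrist stem 0.12 10 [ 0.51848363 -0.07647988]
```

The force rises while z stays at 0.229, 12 mm past first contact. The plate's lower edge puts the foot about 36 mm below the mouth, so this is the stop. I ease off the push, then open.

Request:
jog_arm([
  [[1.5,0,0,-0.2,0,0,0],[1.5,0,0,-0.2,0,0,0],[1.5,0,0,-0.1,0,0,0],[1.5,0,0,0,0,0,0],[1.5,0,0,0,0,0,0]],
])

```text
time: 12.02
tool_pos: [0.5166, -0.0753, 0.2292]
tool_rot: [0.0, 0.991, 0.131, 0.001]
contact_force: [-0.5, 0.3, 7.9]
gripper_width: 0.246
grasp_force: 60.8
```

Request:
jog_arm([
  [[1.5,0,0,-0.2,0,0,0],[1.5,0,0,0,0,0,0],[3.5,0,0,0,0,0,0],[4.5,0,0,0,0,0,0],[6,0,0,0,0,0,0],[6,0,0,0,0,0,0],[6,0,0,0,0,0,0],[6,0,0,0,0,0,0]],
])

```text
time: 12.68
tool_pos: [0.5158, -0.0751, 0.2298]
tool_rot: [-0.0, 0.991, 0.131, -0.0]
contact_force: [0.5, -0.1, -0.8]
gripper_width: 0.704
grasp_force: 0.0
```

Request:
jog_arm([
  [[6,0,0,-1,0,0,0],[6,0,0,-2,0,0,0],[6,0,0,-3,0,0,0],[6,0,0,-3,0,0,0],[6,0,0,-3,0,0,0],[6,0,0,0,0,0,0],[6,-3,0,0,0,0,0],[6,-3,0,0,0,0,0],[6,0,0,0,0,0,0],[6,0,0,0,0,0,0]],
])

```text
time: 13.52
tool_pos: [0.4575, -0.0908, 0.3508]
tool_rot: [0.0, 0.992, 0.13, 0.001]
contact_force: [0.9, 0.7, -0.3]
gripper_width: 0.703
grasp_force: 0.0
```

```bash
python3 - <<'E'
from plant import *
from h import *
s=state();print(s['tool_pos'],s['contact_force'])
Q={}
for n in('scene','wrist'):
    f=grab_frame(n);Q[n]=f
    w=cloud(f).reshape(-1,3);d=w-[.5165,-.0755,0];c,sn=.966,.259
    r=np.hypot(d[:,0],d[:,1]);t=w[(r<.02)&(w[:,2]>.2)&(w[:,2]<.29)]
    print(n,'top of grip',np.percentile(t[:,2],[50,95,99]).round(4), rect(t[t[:,2]>.255][:,:2]))
    t=w[(r<.012)&(w[:,2]>.1)&(w[:,2]<.14)]; print('stem',len(t),circ(t,.008,(.517,-.0755)) if len(t)>5 else '',ring(f))
cv2.imwrite('pics/s4.png',np.hstack([cv2.resize(Q['scene']['color'][170:290,280:400],(400,400)),cv2.resize(Q['wrist']['color'][0:300,180:480],(400,400))]))
E
```

```text
[ 0.45749827 -0.09083897  0.35082018] [ 0.91062219  0.74047563 -0.25582746]
scene top of grip [0.2338 0.2638 0.265 ] (array([517.7, -73.6]), array([21.9, 29.3]), 9.4)
stem 66 [ 0.51701391 -0.07564647] (array([ 0.51509561, -0.07517039]), 34)
wrist top of grip [0.2624 0.2641 0.2646] (array([521.4, -75. ]), array([22. , 23.6]), 15.9)
stem 0  (array([ 0.5165, -0.0745]), 0)
```

View pics/s4.png

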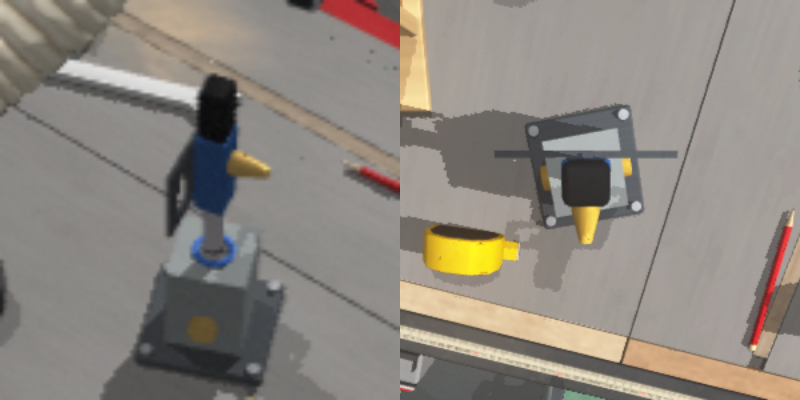

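The left half (scene) shows the wand standing in the collar at (213,250). The right half (wrist) shows it upright with the tape untouched. The grip's top at z=0.2625 puts the foot about 37 mm below the mouth, with a tilt of about 0.02 rad. Handing in.

```bash
python3 -c "
from plant import *
print(job_done())"
```

```text
the job is handed in; nothing more can be done
None
```

I handed the job in with the nozzle standing released in the larger air block's port, pushed down until it met a hard stop with the foot about 37 mm below the mouth; the judge returned no verdict, and I moved nothing near the tape measure, tin or sanding block.

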